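Click the parts box lid shut, section by section

ROBOT

A 6-joint arm with a two-finger parallel gripper is mounted at the origin on a cart in front of the work surface, level with it; the furniture and walls round the work are solid. World frame = base frame: x ahead of the robot, y to its left, z up, the work surface at z = 0. Lengths are in m, angles in rad, forces in N, time in s.
With the tool pointing down it reaches from about 0.3 to 0.775 m from the base axis. Payload 14.6 kg.
Tool frame: the origin (TCP) lies on the centre line of the jaws, within the pads' length; the fingertips stand ctrl.tcp_to_tips ahead of it and the grasp point (between the pads) lies 2 mm behind it (ctrl.tcp_to_tips is the distance from the TCP to the fingertips, in m); z points along the fingers, y is the line along which they close (so a half turn about z gives the same grasp; the last joint's range is limited). The gripper opens to 94 mm and grips with 3 to 60 N. Pads are 16 mm wide; open, the fingers measure 119 mm over their backs; the gripper's body (75 mm by 177 mm) begins 78 mm behind the grasp point.
Start: joints at [-1.328, 0.3, 1.521, -0, 1.321, -0.067], TCP at [0.168, -0.524, 0.222] pointing down, gripper open.
Joint ranges: [-3.03, 3.03], [-0.79, 2.21], [0.23, 2.52], [-1.04, 4.18], [0, 3.07], [-2.55, 2.55]. Speed limits (rad/s): [2.22, 2.22, 2.57, 3.14, 3.14, 3.14].

INTERFACE

Orientations are given as [roll, pitch, yaw] about the fixed x, y, z axes, in that order (R = Rz(yaw) Ry(pitch) Rx(roll)).
In Python, from station import telemetry, viewer, hand_in, ctrl gives the robot as it stands.
- The arm moves only by the tool step_arm, never from a script. Its argument "plan" is a list of rows, each an object of numbers: "dx", "dy", "dz": the shift along the tool's x, y, z scaled (see below); "rx", "ry", "rz": the turn, a rotation vector about the tool's x, y, z scaled (see below); "claw": the closure, from 0 (fully open) to 1 (shut). In form: [{"dx": .., "dy": .., "dz": .., "rx": .., "ry": .., "rz": .., "claw": ..}, ...]. A call has 1 to 10 rows; each row shifts and turns the commanded pose from where the row before left it, along the tool's axes as they then stand; what a row does not reach is not made up. The controller multiplies each number of a shift by 0.1 m and each number of a turn by 90 degrees. A row lasts 1/10 s, in which the tool goes at most 50 mm and 8.59 degrees, less where a joint would pass 70% of its speed; a pose out of reach is approached as far as the arm can. A call with a number of a shift or a turn outside -1 to 1 is refused whole. A call with a gripper value outside its range is refused whole. The fingers move at their own pace and stop on an object; "grip_force" is the grip in N (left out, the last holds). Time passes only in rows, so rows that do not move let the fingers close. It gives the time, the measured TCP pose, the force, the opening and the grip force at its end, in the units of the state.
- telemetry.get_obs(): the state, without advancing time (a new reading comes with each control period).
- viewer.camera(name): name is "scene" or "top"; returns a dict with "img" (384x512x3 uint8, red, green, blue), "z_map" (384x512 float32, m along the optical axis (not along the pixel's ray), 0 where there is no reading), "fx", "fy", "cx", "cy" (pixels), "R" (3x3) and "t" (3): a world point X has camera coordinates R X + t. Camera axes: x right, y down, z forward; pixel columns grow to the right and rows downward; lengths in m; the calibration is good to about 2 mm. A picture is of the moment at which its call begins.
- hand_in(): hands the job in; it is judged then, once.
Trained networks look in a picture, given as the dict that the camera call returned (one of the last four; its "shot" number tells which), for a name from the list of things; names that differ only in an ending like _2 or _b are one class to them, and where a whole thing is asked for, a point or a joint stands for the part that bears it (a point fixed in the world has none). Each returns a list of dicts, best first, with "score" (0 to 1); they miss things now and then, are a little off and sometimes report something else, mostly with a low value. They report only what shows in the picture. A call takes as long as a camera call. They do not tell look-alikes from the thing itself.
- viewer.recognise(target, picture): "rect" ([left, top, right, bottom] in pixels, round what is visible of it).
The state is a dict: "time_s": time; "qpos": joint angles; "joint_vel": joint speeds; "tau": joint torques, N m; "ee_pos": TCP position; "eef_rot": TCP orientation; "force": force on the tool from outside, world axes, zero at the start; "moment": the same for the moment, N m; "grip_width": finger opening in m; "grip_force": force on a finger pad.
Only numpy, scipy, OpenCV 4.12 (cv2) and the standard library are available. Lean on these libraries where they do the work, as an engineer would, in place of code of your own. Each camera call takes 0.05 s, during which the arm holds its last target. There are 200 camera calls.

TASK

Snap the white lid of the parts box shut by pressing its four raised rim sections down with the fingertips, one at a time, until each clicks home: begin with the section that has the finger tab and go round clockwise as seen from above. Only press: leave the box standing where it is, do not lift or pinch it, and do not disturb the things around it. Finish with all four sections shut and the hand clear.

Things in the scene. Friction and masses are not known exactly. Their poses are not given: they have to be found in the camera images.
- parts_box: Loose grey plastic parts box, 0.9 kg, with a white snap lid 180 (x) x 140 (y) mm, lid top 56 mm above the table when shut. Origin: centre of its underside; z up. The lid's middle panel and four 34 mm square corners are already down and fixed. Between the corners four rim sections, 34 mm wide from crease to outer edge, are sprung up at the start, outer edges about 9 mm too high.
- sec_tab (a joint): How far this rim section is pressed, rad: 0 sprung up (start), 0.28 shut flush. The short section (68 mm long) on the box's own -x side, the only one with a 30 mm wide finger tab that sticks 18 mm out; hinges on its inner crease. Pressed down near its outer edge it resists with up to about 9 N, gives way after 5 mm (past 0.14), snaps fully shut by itself and stays; let go earlier it springs back.
- sec_tab_press (a point): Point on the upper face of this section (with the tab), in the middle of its length and 8 mm in from its outer edge; it moves with the section. About 63 mm above the table when up, 56 mm when shut. Only its position matters.
- sec_long1 (a joint): How far this rim section is pressed, rad: 0 sprung up (start), 0.28 shut flush. The long section (108 mm) on the box's own +y side; hinges on its inner crease. Pressed down near its outer edge it resists with up to about 9 N, gives way after 5 mm (past 0.14), snaps fully shut by itself and stays; let go earlier it springs back.
- sec_long1_press (a point): Point on the upper face of this section (clockwise next to the tab section, seen from above), in the middle of its length and 8 mm in from its outer edge; it moves with the section. About 63 mm above the table when up, 56 mm when shut. Only its position matters.
- sec_plain (a joint): How far this rim section is pressed, rad: 0 sprung up (start), 0.28 shut flush. The short section (68 mm), no tab, on the box's own +x side; hinges on its inner crease. Pressed down near its outer edge it resists with up to about 9 N, gives way after 5 mm (past 0.14), snaps fully shut by itself and stays; let go earlier it springs back.
- sec_plain_press (a point): Point on the upper face of this section (opposite the tab), in the middle of its length and 8 mm in from its outer edge; it moves with the section. About 63 mm above the table when up, 56 mm when shut. Only its position matters.
- sec_long2 (a joint): How far this rim section is pressed, rad: 0 sprung up (start), 0.28 shut flush. The long section (108 mm) on the box's own -y side; hinges on its inner crease. Pressed down near its outer edge it resists with up to about 9 N, gives way after 5 mm (past 0.14), snaps fully shut by itself and stays; let go earlier it springs back.
- sec_long2_press (a point): Point on the upper face of this section (anticlockwise next to the tab section, seen from above), in the middle of its length and 8 mm in from its outer edge; it moves with the section. About 63 mm above the table when up, 56 mm when shut. Only its position matters.
- handle_1: Turned wooden pan handle lying near the box, 27 x 118 x 27 mm; origin at the centre of its underside. Loose bystander: not to be disturbed.
- ferrule_a: Small steel ferrule standing near the box, 26 mm across and 26 mm high; origin at the centre of its underside. Loose bystander: not to be disturbed.
- ferrule_b: Second small steel ferrule near the box, 26 mm across and 26 mm high; origin at the centre of its underside. Loose bystander: not to be disturbed.
- sanding_block: Cork sanding block lying near the box, 56 x 96 x 31 mm; origin at the centre of its underside. Loose bystander: not to be disturbed.
- masking_tape: Roll of masking tape lying flat, 96 mm across, 25 mm high; origin at the centre of its underside. Loose bystander: not to be disturbed.
Mind the look-alikes: they are no part of the job. Of the things shaped like the parts_box, the grey one is meant.

How it is judged:
By the outcome, as a careful person would: the job done as asked, in the order asked, and still so for the second after the job is handed in, with the robot touching nothing.
It also fails if it takes over 43 s, if anything falls off the work surface, if the arm or the gripper's body presses on something with over 40 N, if the wrist force passes 120 N, or if a joint passes its speed limit or range.

## Working session

There is one attempt and no reset: what is moved stays moved. The work goes in short steps, Python scripts to look and compute and a tool call to move; the robot and the scene stay as the last step left them, time stands still between calls to the robot, and variables do not carry over. Pictures are saved under pics/ and viewed, at most 10 in all, crops included, and the job is handed in when it is done.

Besides the shell and the picture viewer there is one more tool, called after "Emit:" in YAML: its name, and indented under it one key for each argument. step_arm: Moves the arm, as the interface text tells. Shifts and turns lie within -1 to 1; 1 stands for 0.1 m of shift or 90 degrees of turn. Its arguments: {"type":"object","properties":{"plan":{"type":"array"},"grip_force":{"type":"number"}},"required":["plan"]}

```bash
mkdir -p pics; ls
cat > h.py <<'E'
import numpy as np, cv2, pickle
from station import telemetry, viewer, hand_in, ctrl
def cloud(p):
    z=p["z_map"]; v,u=np.indices(z.shape)
    c=np.stack([(u-p["cx"])/p["fx"]*z,(v-p["cy"])/p["fy"]*z,z],-1)
    return (c-np.array(p["t"]))@np.array(p["R"])
E
python3 - <<'E'
from h import *
print(ctrl.tcp_to_tips, telemetry.get_obs())
for n in("top","scene"):
    p=viewer.camera(n); pickle.dump(p,open(n+".pkl","wb"))
    cv2.imwrite(f"pics/{n}0.png",cv2.resize(p["img"][:,:,::-1],(800,600)))
    for t in("parts_box","sec_tab_press","handle_1","ferrule_a","sanding_block","masking_tape"):
        print(n,t,[(np.round(d["rect"]),round(d["score"],2)) for d in viewer.recognise(t,p)])
    print(np.array(p["R"]).round(3),p["t"],p["fx"])
E
```

```text
pics
0.017 {'time_s': 0.0, 'qpos': array([-1.32756551e+00,  3.00497909e-01,  1.52158509e+00, -2.73467130e-05,
        1.32070434e+00, -6.65757516e-02]), 'joint_vel': array([-0.00048218,  0.00039535,  0.00058315, -0.00110126, -0.00020645,
       -0.00080307]), 'tau': array([ 9.97265524e-04, -5.31803799e+01, -3.52736270e+01,  7.09080650e-02,
        2.43729103e-02, -1.09736650e-04]), 'ee_pos': array([ 0.16762489, -0.52357487,  0.22186992]), 'eef_rot': array([-3.14039886e+00, -5.30489540e-05,  3.09813317e-01]), 'force': array([-0.21801258,  0.0007935 ,  0.38878455]), 'moment': array([ 0.06715256, -0.04099208,  0.00987183]), 'grip_force': 0.0, 'grip_width': 0.09402815258918668}
top parts_box [(array([334., 156., 432., 250.]), 0.82), (array([203., 140., 278., 229.]), 0.78)]
top sec_tab_press [(array([399., 208., 429., 237.]), 0.97), (array([233., 204., 261., 226.]), 0.9)]
top handle_1 [(array([180., 173., 197., 226.]), 0.79)]
top ferrule_a [(array([254., 123., 267., 139.]), 0.6), (array([204., 134., 215., 149.]), 0.59), (array([282., 151., 310., 196.]), 0.21)]
top sanding_block [(array([282., 154., 311., 198.]), 0.6)]
top masking_tape [(array([109., 193., 152., 234.]), 0.71), (array([234., 200., 263., 225.]), 0.15)]
[[-0.037 -0.999  0.006]
 [-0.977  0.035 -0.211]
 [ 0.211 -0.014 -0.977]] [0.15305193 0.54979847 1.03729256] 480.3439242137706
scene parts_box [(array([283., 137., 363., 188.]), 0.91), (array([183., 172., 282., 242.]), 0.59)]
scene sec_tab_press [(array([255., 194., 280., 207.]), 0.69), (array([334., 142., 357., 159.]), 0.54)]
scene handle_1 [(array([186., 234., 239., 258.]), 0.69), (array([185., 177., 282., 241.]), 0.39)]
scene ferrule_a [(array([171., 207., 181., 220.]), 0.54)]
scene sanding_block [(array([243., 172., 278., 186.]), 0.48)]
scene masking_tape []
[[-0.853 -0.522  0.001]
 [-0.249  0.405 -0.88 ]
 [ 0.459 -0.751 -0.475]] [0.53358624 0.13315551 0.80000595] 415.51196191118737
```

View pics/top0.png

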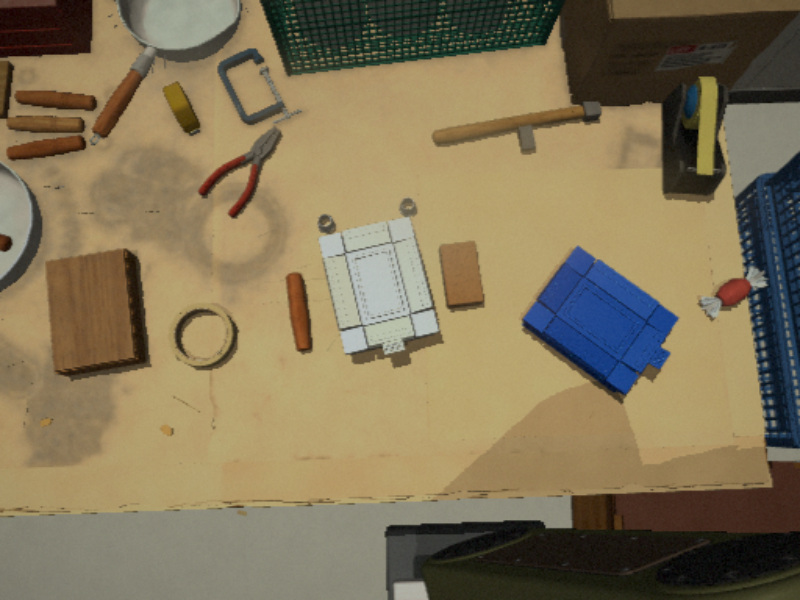

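View pics/scene0.png

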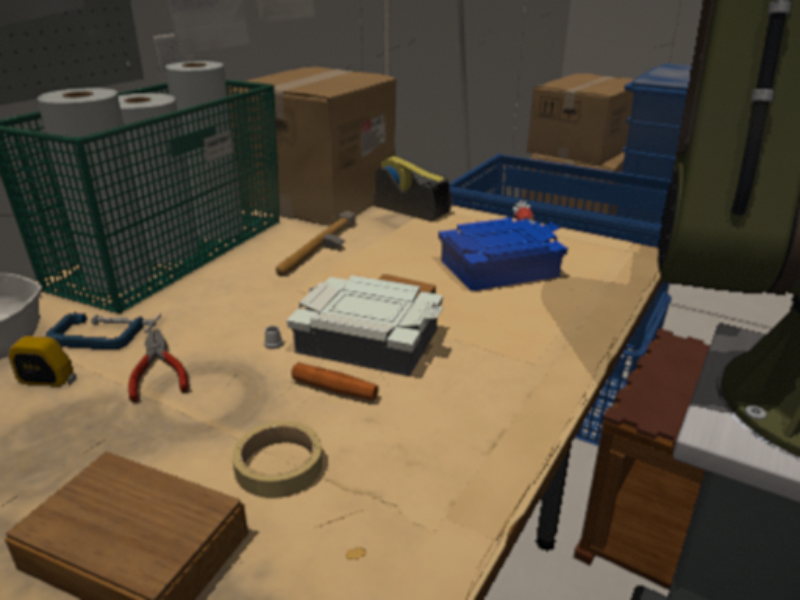

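The scene has two box-shaped things: the grey box with the white lid at about (380,285) in the 800 px top view, and a blue box at (600,320). The grey one with the white lid fits the description. Its tab is at (393,345), facing the robot. I'll measure it and confirm with a crop.

Run:
```python
from h import *
p=pickle.load(open("top.pkl","rb")); X=cloud(p); im=p["img"].astype(int)
m=(X[...,2]>.045)&(X[...,2]<.08); m[:130]=0;m[240:]=0;m[:,:195]=0;m[:,290:]=0
n,l,s,c=cv2.connectedComponentsWithStats(m.astype(np.uint8)); k=1+np.argmax(s[1:,4]); m=l==k
P=X[m]; print(s[k],"zmed",np.median(P[:,2]))
mm=cv2.morphologyEx(m.astype(np.uint8),cv2.MORPH_OPEN,np.ones((19,19)))  # drop tab
Q=X[mm>0]
for W,nm in((P,"all"),(Q,"notab")):
    r=cv2.minAreaRect((W[:,:2]*1000).astype(np.float32)); print(nm,r)
# fit angle+centre by max overlap with template incl. tab
from scipy.optimize import minimize
from scipy.spatial import cKDTree
def tmpl():
    a,b=np.meshgrid(np.arange(-.089,.09,.002),np.arange(-.069,.07,.002)); t=np.c_[a.ravel(),b.ravel()]
    a,b=np.meshgrid(np.arange(-.107,-.09,.002),np.arange(-.014,.015,.002)); return np.r_[t,np.c_[a.ravel(),b.ravel()]]
T=tmpl(); kd=cKDTree(P[:,:2])
def tf(q):
    c,s=np.cos(q[2]),np.sin(q[2]); return T@np.array([[c,s],[-s,c]])+q[:2]
def cost(q):
    t=tf(q); return np.minimum(kd.query(t)[0],.02).mean()+np.minimum(cKDTree(t).query(P[:,:2])[0],.02).mean()
best=min((minimize(cost,[*P[:,:2].mean(0),a],method="Nelder-Mead",options=dict(initial_simplex=np.array([P[:,:2].mean(0)]*4) is None)) if 0 else minimize(cost,[*P[:,:2].mean(0),a],method="Nelder-Mead") for a in(-.3,-.15,0,.15,.3)),key=lambda r:r.fun)
q=best.x; print("pose",q,np.degrees(q[2]),best.fun)
np.save("pose.npy",q)
R=np.array([[np.cos(q[2]),-np.sin(q[2])],[np.sin(q[2]),np.cos(q[2])]])
big=cv2.resize(p["img"][120:240,160:330,::-1],None,fx=4.5,fy=4.5,interpolation=cv2.INTER_CUBIC)
def pix(w):
    c=np.array(p["R"])@w+np.array(p["t"]); return (int(((c[0]/c[2]*p["fx"]+p["cx"])-160)*4.5),int(((c[1]/c[2]*p["fy"]+p["cy"])-120)*4.5))
for nm,b in dict(tab=(-.082,0),long1=(0,.062),plain=(.082,0),long2=(0,-.062)).items():
    w=R@b+q[:2]; print(nm,w.round(4)); cv2.circle(big,pix(np.r_[w,.063]),5,(0,0,255),-1); cv2.putText(big,nm,pix(np.r_[w,.063]),0,.6,(0,0,255))
    i=np.argmin(np.linalg.norm(P[:,:2]-w,axis=1)); print(P[i])
cs=[pix(np.r_[R@np.array(b)+q[:2],.056]) for b in((-.09,-.07),(.09,-.07),(.09,.07),(-.09,.07))]
cv2.polylines(big,[np.array(cs)],True,(0,255,0),1); cv2.imwrite("pics/crop.png",big)
for nm,(a,b,c_,d) in dict(handle=(180,173,197,226),fa=(254,123,267,139),fb=(204,134,215,149),sand=(282,154,311,198)).items():
    Y=X[b:d,a:c_].reshape(-1,3); Y=Y[(Y[:,2]>.012)&(Y[:,2]<.045)]; print(nm,np.percentile(Y,[5,50,95],axis=0).round(3).tolist())
```

```text
[ 204  138   77   89 4731] zmed 0.05888893155403565
all ((563.9738159179688, 166.40159606933594), (196.14552307128906, 143.0711669921875), 11.522615432739258)
notab ((557.3065795898438, 166.6829071044922), (68.87602233886719, 79.07601165771484), 88.24020385742188)
pose [0.57028661 0.1684847  0.20630081] 11.820165532750424 0.0017209203341341352
tab [0.49   0.1517]
[0.48989652 0.1528734  0.05932743]
long1 [0.5576 0.2292]
[0.55807543 0.22983601 0.06552409]
plain [0.6505 0.1853]
[0.6499278  0.18458187 0.06097049]
long2 [0.583  0.1078]
[0.58264364 0.10858417 0.06195268]
handle [[0.49, 0.277, 0.019], [0.543, 0.289, 0.025], [0.593, 0.303, 0.029]]
fa [[0.693, 0.11, 0.014], [0.699, 0.119, 0.021], [0.713, 0.129, 0.029]]
fb [[0.67, 0.236, 0.013], [0.675, 0.245, 0.023], [0.691, 0.255, 0.029]]
sand [[0.545, 0.017, 0.025], [0.587, 0.042, 0.031], [0.632, 0.067, 0.034]]
```

View pics/crop.png

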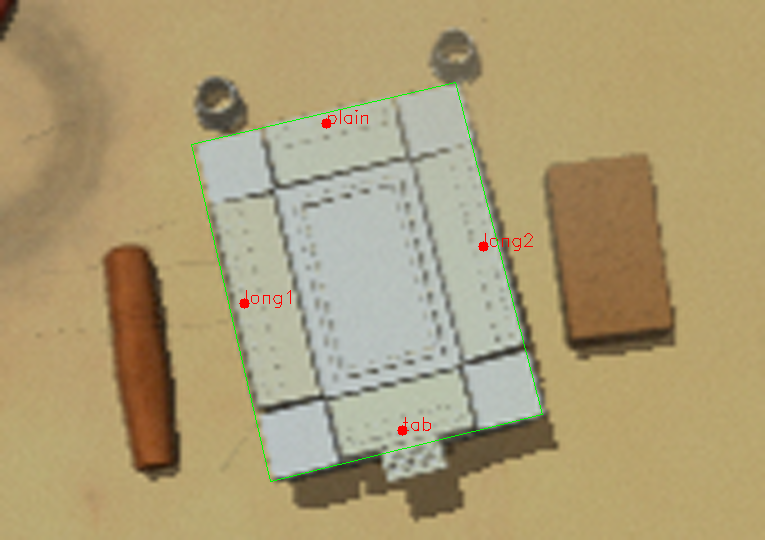

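The crop confirms it: white lid on the grey box, tab at the bottom edge (415,460). The fitted outline and all four press points (red) sit on the sections. Box pose is x 0.570, y 0.168, yaw 0.206. I'll close the fingers and travel above everything.

Emit:
step_arm:
  plan:
    - {"rz": 0.066, "claw": 1}
    - {"dx": 0.23, "dy": -0.3, "claw": 1}
    - {"dx": 0.23, "dy": -0.3, "claw": 1}
    - {"dx": 0.23, "dy": -0.3, "claw": 1}
    - {"dx": 0.23, "dy": -0.3, "claw": 1}
    - {"dx": 0.23, "dy": -0.3, "claw": 1}
    - {"dx": 0.23, "dy": -0.3, "claw": 1}
    - {"dx": 0.23, "dy": -0.3, "claw": 1}
    - {"dx": 0.23, "dy": -0.3, "claw": 1}
    - {"dx": 0.23, "dy": -0.3, "claw": 1}

```text
$.plan[0]: bad value
```

Emit:
step_arm:
  plan:
    - {"dx": 0.23, "dy": -0.3, "claw": 1}
    - {"dx": 0.23, "dy": -0.3, "claw": 1}
    - {"dx": 0.23, "dy": -0.3, "claw": 1}
    - {"dx": 0.23, "dy": -0.3, "claw": 1}
    - {"dx": 0.23, "dy": -0.3, "claw": 1}
    - {"dx": 0.23, "dy": -0.3, "claw": 1}
    - {"dx": 0.23, "dy": -0.3, "claw": 1}
    - {"dx": 0.23, "dy": -0.3, "claw": 1}
    - {"dx": 0.23, "dy": -0.3, "claw": 1}
    - {"claw": 1}

```text
$.plan[0]: bad value
```

```bash
cat >> h.py <<'E'
q0=np.load("pose.npy"); c_,s_=np.cos(q0[2]),np.sin(q0[2]); RB=np.array([[c_,-s_],[s_,c_]])
PT=dict(tab=(-.082,0),long1=(0,.062),plain=(.082,0),long2=(0,-.062))
def go(nm,tipz):
    from scipy.spatial.transform import Rotation as Ro
    o=telemetry.get_obs(); R=Ro.from_euler("xyz",o["eef_rot"]).as_matrix()
    tgt=np.r_[RB@PT[nm]+q0[:2],tipz+ctrl.tcp_to_tips]
    print("t",o["time_s"],"pos",o["ee_pos"].round(4),"rpy",o["eef_rot"].round(4),"q",o["qpos"].round(2),"F",o["force"].round(1),"w",o["grip_width"])
    print(nm,"units tool",((R.T@(tgt-o["ee_pos"]))*10).round(3),"yaw err deg vs box",np.degrees(o["eef_rot"][2]-q0[2]).round(2))
E
python3 -c "
from h import *
go('tab',.085)"
```

```text
t 0.7 pos [ 0.1677 -0.5238  0.2225] rpy [ 3.1416 -0.      0.3098] q [-1.33  0.3   1.52  0.    1.32 -0.07] F [-0.  -0.3  0.1] w 0.09389653494726044
tab units tool [ 5.129 -5.45   1.205] yaw err deg vs box 5.93
```

Rows were refused, probably because every field is required.

Emit:
step_arm:
  plan:
    - {"dx": 0, "dy": 0, "dz": 0, "rx": 0, "ry": 0, "rz": 0.066, "claw": 1}
    - {"dx": 0.23, "dy": -0.3, "dz": 0, "rx": 0, "ry": 0, "rz": 0, "claw": 1}
    - {"dx": 0.23, "dy": -0.3, "dz": 0, "rx": 0, "ry": 0, "rz": 0, "claw": 1}
    - {"dx": 0.23, "dy": -0.3, "dz": 0, "rx": 0, "ry": 0, "rz": 0, "claw": 1}
    - {"dx": 0.23, "dy": -0.3, "dz": 0, "rx": 0, "ry": 0, "rz": 0, "claw": 1}
    - {"dx": 0.23, "dy": -0.3, "dz": 0, "rx": 0, "ry": 0, "rz": 0, "claw": 1}
    - {"dx": 0.23, "dy": -0.3, "dz": 0, "rx": 0, "ry": 0, "rz": 0, "claw": 1}
    - {"dx": 0.23, "dy": -0.3, "dz": 0, "rx": 0, "ry": 0, "rz": 0, "claw": 1}
    - {"dx": 0.23, "dy": -0.3, "dz": 0, "rx": 0, "ry": 0, "rz": 0, "claw": 1}
    - {"dx": 0.23, "dy": -0.3, "dz": 0, "rx": 0, "ry": 0, "rz": 0, "claw": 1}

```text
time_s: 1.7
ee_pos: [0.3154, -0.2158, 0.2227]
eef_rot: [3.141, -0.0, 0.206]
force: [0.9, 0.5, 1.4]
grip_width: 0.0176
grip_force: 0.0
```

Emit:
step_arm:
  plan:
    - {"dx": 0.23, "dy": -0.3, "dz": 0, "rx": 0, "ry": 0, "rz": 0, "claw": 1}
    - {"dx": 0.23, "dy": -0.3, "dz": 0, "rx": 0, "ry": 0, "rz": 0, "claw": 1}
    - {"dx": 0.23, "dy": -0.3, "dz": 0, "rx": 0, "ry": 0, "rz": 0, "claw": 1}
    - {"dx": 0.23, "dy": -0.3, "dz": 0, "rx": 0, "ry": 0, "rz": 0, "claw": 1}
    - {"dx": 0.23, "dy": -0.3, "dz": 0, "rx": 0, "ry": 0, "rz": 0, "claw": 1}
    - {"dx": 0.23, "dy": -0.3, "dz": 0, "rx": 0, "ry": 0, "rz": 0, "claw": 1}
    - {"dx": 0.23, "dy": -0.3, "dz": 0, "rx": 0, "ry": 0, "rz": 0, "claw": 1}
    - {"dx": 0.23, "dy": -0.3, "dz": 0, "rx": 0, "ry": 0, "rz": 0, "claw": 1}
    - {"dx": 0.23, "dy": -0.3, "dz": 0, "rx": 0, "ry": 0, "rz": 0, "claw": 1}
    - {"dx": 0, "dy": 0, "dz": 0, "rx": 0, "ry": 0, "rz": 0, "claw": 1}

```text
time_s: 2.7
ee_pos: [0.4632, 0.0924, 0.2222]
eef_rot: [-3.141, 0.0, 0.209]
force: [-0.6, -0.7, -1.1]
grip_width: 0.0004
grip_force: 0.0
```

```bash
python3 -c "
from h import *
go('tab',.08)"
```

```text
t 2.7 pos [0.4632 0.0924 0.2222] rpy [-3.1412  0.      0.2093] q [0.12 0.13 1.73 0.   1.28 1.48] F [-0.6 -0.7 -1.1] w 0.00037546606421942874
tab units tool [ 0.385 -0.524  1.252] yaw err deg vs box 0.17
```

Emit:
step_arm:
  plan:
    - {"dx": 0.19, "dy": -0.26, "dz": 0.15, "rx": 0, "ry": 0, "rz": 0, "claw": 1}
    - {"dx": 0.195, "dy": -0.264, "dz": 0.25, "rx": 0, "ry": 0, "rz": 0, "claw": 1}
    - {"dx": 0, "dy": 0, "dz": 0.3, "rx": 0, "ry": 0, "rz": 0, "claw": 1}
    - {"dx": 0, "dy": 0, "dz": 0.3, "rx": 0, "ry": 0, "rz": 0, "claw": 1}
    - {"dx": 0, "dy": 0, "dz": 0.25, "rx": 0, "ry": 0, "rz": 0, "claw": 1}
    - {"dx": 0, "dy": 0, "dz": 0, "rx": 0, "ry": 0, "rz": 0, "claw": 1}
    - {"dx": 0, "dy": 0, "dz": 0, "rx": 0, "ry": 0, "rz": 0, "claw": 1}

```text
time_s: 3.4
ee_pos: [0.4896, 0.1483, 0.0982]
eef_rot: [3.142, -0.0, 0.206]
force: [1.5, 0.0, 1.0]
grip_width: 0.0004
grip_force: 0.0
```

```bash
python3 -c "
from h import *
go('tab',.056)
p=viewer.camera('scene')
cv2.imwrite('pics/near.png',cv2.resize(p['img'][110:270,150:320,::-1],None,fx=3.5,fy=3.5,interpolation=cv2.INTER_CUBIC))"
```

```text
t 3.4 pos [0.4896 0.1483 0.0982] rpy [ 3.1416e+00 -2.0000e-04  2.0580e-01] q [ 0.22  0.36  1.76 -0.    1.03  1.59] F [1.5 0.  1. ] w 0.0003989578085633548
tab units tool [ 0.011 -0.032  0.252] yaw err deg vs box -0.03
```

View pics/near.png

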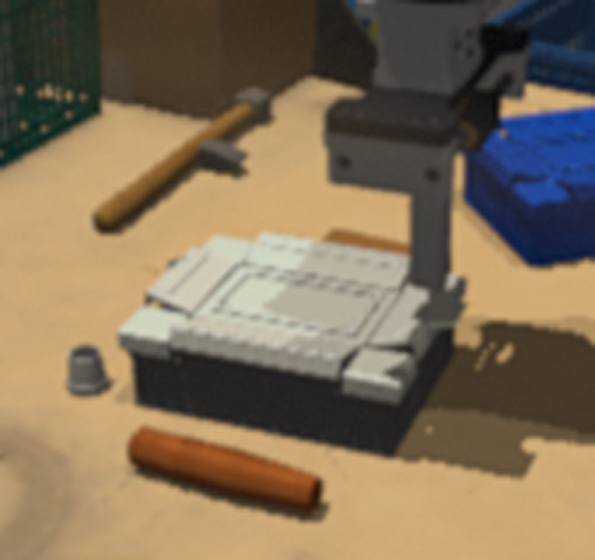

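The fingertips (430,290 in the crop) hover over the tab section. I'll press gently.

Emit:
step_arm:
  plan:
    - {"dx": 0.01, "dy": -0.03, "dz": 0.08, "rx": 0, "ry": 0, "rz": 0, "claw": 1}
    - {"dx": 0, "dy": 0, "dz": 0.06, "rx": 0, "ry": 0, "rz": 0, "claw": 1}
    - {"dx": 0, "dy": 0, "dz": 0.02, "rx": 0, "ry": 0, "rz": 0, "claw": 1}
    - {"dx": 0, "dy": 0, "dz": 0.02, "rx": 0, "ry": 0, "rz": 0, "claw": 1}
    - {"dx": 0, "dy": 0, "dz": 0.02, "rx": 0, "ry": 0, "rz": 0, "claw": 1}
    - {"dx": 0, "dy": 0, "dz": 0.02, "rx": 0, "ry": 0, "rz": 0, "claw": 1}
    - {"dx": 0, "dy": 0, "dz": 0, "rx": 0, "ry": 0, "rz": 0, "claw": 1}

```text
time_s: 4.15
ee_pos: [0.4896, 0.1517, 0.0751]
eef_rot: [3.142, 0.0, 0.206]
force: [-0.1, 0.1, 0.1]
grip_width: 0.0006
grip_force: 0.0
```

```bash
python3 -c "
from h import *
go('tab',.056)"
```

```text
t 4.15 pos [0.4896 0.1517 0.0751] rpy [3.1415e+00 4.0000e-04 2.0620e-01] q [ 0.23  0.39  1.77 -0.    0.98  1.59] F [-0.1  0.1  0.1] w 0.0005749734334725903
tab units tool [0.004 0.001 0.021] yaw err deg vs box -0.01
```

Emit:
step_arm:
  plan:
    - {"dx": 0, "dy": 0, "dz": -0.2, "rx": 0, "ry": 0, "rz": 0, "claw": 1}
    - {"dx": 0, "dy": 0, "dz": -0.2, "rx": 0, "ry": 0, "rz": 0, "claw": 1}
    - {"dx": 0.2, "dy": -0.15, "dz": 0, "rx": 0, "ry": 0, "rz": 0, "claw": 1}
    - {"dx": 0.22, "dy": -0.17, "dz": 0, "rx": 0, "ry": 0, "rz": 0, "claw": 1}
    - {"dx": 0.2, "dy": -0.15, "dz": 0, "rx": 0, "ry": 0, "rz": 0, "claw": 1}
    - {"dx": 0.2, "dy": -0.15, "dz": 0, "rx": 0, "ry": 0, "rz": 0, "claw": 1}
    - {"dx": 0, "dy": 0, "dz": 0, "rx": 0, "ry": 0, "rz": -0.09, "claw": 1}
    - {"dx": 0, "dy": 0, "dz": 0, "rx": 0, "ry": 0, "rz": -0.09, "claw": 1}
    - {"dx": 0, "dy": 0, "dz": 0, "rx": 0, "ry": 0, "rz": -0.09, "claw": 1}
    - {"dx": 0, "dy": 0, "dz": 0, "rx": 0, "ry": 0, "rz": -0.09, "claw": 1}

```text
time_s: 5.15
ee_pos: [0.5573, 0.2293, 0.1153]
eef_rot: [-3.142, 0.0, 0.778]
force: [0.0, -0.2, 0.3]
grip_width: 0.0001
grip_force: 0.0
```

Emit:
step_arm:
  plan:
    - {"dx": 0, "dy": 0, "dz": 0, "rx": 0, "ry": 0, "rz": -0.09, "claw": 1}
    - {"dx": 0, "dy": 0, "dz": 0, "rx": 0, "ry": 0, "rz": -0.09, "claw": 1}
    - {"dx": 0, "dy": 0, "dz": 0, "rx": 0, "ry": 0, "rz": -0.09, "claw": 1}
    - {"dx": 0, "dy": 0, "dz": 0, "rx": 0, "ry": 0, "rz": -0.09, "claw": 1}
    - {"dx": 0, "dy": 0, "dz": 0, "rx": 0, "ry": 0, "rz": -0.09, "claw": 1}
    - {"dx": 0, "dy": 0, "dz": 0, "rx": 0, "ry": 0, "rz": -0.09, "claw": 1}
    - {"dx": 0, "dy": 0, "dz": 0, "rx": 0, "ry": 0, "rz": -0.01, "claw": 1}
    - {"dx": 0, "dy": 0, "dz": 0, "rx": 0, "ry": 0, "rz": 0, "claw": 1}

```text
time_s: 5.95
ee_pos: [0.5573, 0.2293, 0.1154]
eef_rot: [-3.142, 0.0, 1.632]
force: [0.5, -0.7, 1.2]
grip_width: 0.0003
grip_force: 0.0
```

```bash
python3 -c "
from h import *
go('long1',.056)
p=viewer.camera('scene'); X=cloud(p)
cv2.imwrite('pics/near2.png',cv2.resize(p['img'][110:270,150:320,::-1],None,fx=3.5,fy=3.5,interpolation=cv2.INTER_CUBIC))
B=(X[...,:2]-q0[:2])@RB
for nm,b in dict(PT,corner=(-.08,-.06)).items():
    k=np.linalg.norm(B-np.array(b),axis=-1)<.007; print(nm,k.sum(),np.median(X[...,2][k]).round(4))"
```

```text
t 5.95 pos [0.5573 0.2293 0.1154] rpy [-3.1416  0.      1.6322] q [ 0.33  0.52  1.47 -0.    1.15  0.27] F [ 0.5 -0.7  1.2] w 0.00033795286766557695
long1 units tool [-0.001  0.003  0.424] yaw err deg vs box 81.7
tab 56 0.0247
long1 169 0.0315
plain 18 0.0639
long2 20 0.0641
corner 30 0.0553
```

View pics/near2.png

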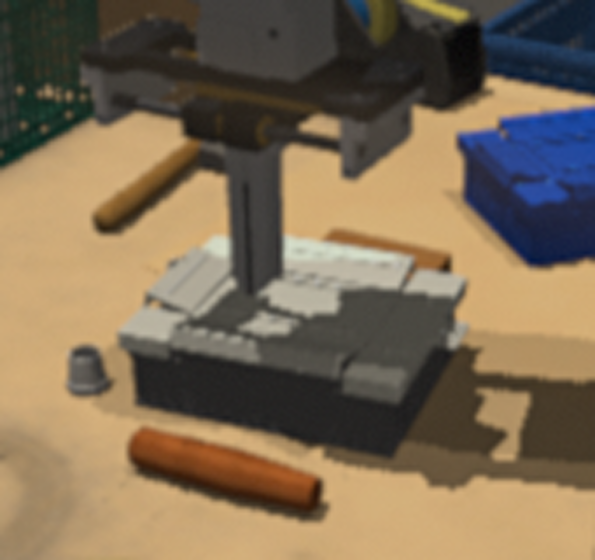

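The tab section looks flush, with the tab low at (460,335). I'll complete the turn and check its depth while pressing long1.

Emit:
step_arm:
  plan:
    - {"dx": 0, "dy": 0, "dz": 0, "rx": 0, "ry": 0, "rz": -0.092, "claw": 1}
    - {"dx": 0, "dy": 0, "dz": 0.1, "rx": 0, "ry": 0, "rz": 0, "claw": 1}
    - {"dx": 0, "dy": 0, "dz": 0.1, "rx": 0, "ry": 0, "rz": 0, "claw": 1}
    - {"dx": 0, "dy": 0, "dz": 0.1, "rx": 0, "ry": 0, "rz": 0, "claw": 1}
    - {"dx": 0, "dy": 0, "dz": 0.02, "rx": 0, "ry": 0, "rz": 0, "claw": 1}
    - {"dx": 0, "dy": 0, "dz": 0.02, "rx": 0, "ry": 0, "rz": 0, "claw": 1}
    - {"dx": 0, "dy": 0, "dz": 0.02, "rx": 0, "ry": 0, "rz": 0, "claw": 1}
    - {"dx": 0, "dy": 0, "dz": 0.02, "rx": 0, "ry": 0, "rz": 0, "claw": 1}
    - {"dx": 0, "dy": 0, "dz": 0.02, "rx": 0, "ry": 0, "rz": 0, "claw": 1}
    - {"dx": 0, "dy": 0, "dz": 0, "rx": 0, "ry": 0, "rz": 0, "claw": 1}

```text
time_s: 7.0
ee_pos: [0.5571, 0.2291, 0.0749]
eef_rot: [-3.141, 0.0, 1.779]
force: [0.2, -0.2, -1.1]
grip_width: 0.0006
grip_force: 0.0
```

```bash
cat >> h.py <<'E'
def heights():
    for n in("scene","top"):
        p=viewer.camera(n); X=cloud(p); B=(X[...,:2]-q0[:2])@RB
        for nm,b in dict(PT,corner=(-.075,-.055)).items():
            k=(np.linalg.norm(B-np.array(b),axis=-1)<.007)&(X[...,2]>.05)&(X[...,2]<.072); print(n,nm,k.sum(),np.median(X[...,2][k]).round(4) if k.any() else None)
E
python3 -c "
from h import *
go('long1',.056); heights()"
```

```text
t 7.0 pos [0.5571 0.2291 0.0749] rpy [-3.1408e+00  2.0000e-04  1.7794e+00] q [ 0.33  0.57  1.5  -0.    1.07  0.12] F [ 0.2 -0.2 -1.1] w 0.0006072115192727108
long1 units tool [-0.     0.005  0.019] yaw err deg vs box 90.13
scene tab 15 0.0564
scene long1 14 0.0553
scene plain 19 0.0633
scene long2 19 0.0641
scene corner 12 0.0566
top tab 0 None
top long1 0 None
top plain 0 None
top long2 30 0.0648
top corner 32 0.0575
```

Tab (0.0564) and long1 (0.0553) are shut. Next is plain.

Emit:
step_arm:
  plan:
    - {"dx": 0, "dy": 0, "dz": -0.2, "rx": 0, "ry": 0, "rz": 0, "claw": 1}
    - {"dx": 0, "dy": 0, "dz": -0.2, "rx": 0, "ry": 0, "rz": 0, "claw": 1}
    - {"dx": -0.15, "dy": 0.2, "dz": 0, "rx": 0, "ry": 0, "rz": 0, "claw": 1}
    - {"dx": -0.17, "dy": 0.22, "dz": 0, "rx": 0, "ry": 0, "rz": 0, "claw": 1}
    - {"dx": -0.15, "dy": 0.2, "dz": 0, "rx": 0, "ry": 0, "rz": 0, "claw": 1}
    - {"dx": -0.15, "dy": 0.2, "dz": 0, "rx": 0, "ry": 0, "rz": 0, "claw": 1}
    - {"dx": 0, "dy": 0, "dz": 0, "rx": 0, "ry": 0, "rz": 0.09, "claw": 1}
    - {"dx": 0, "dy": 0, "dz": 0, "rx": 0, "ry": 0, "rz": 0.09, "claw": 1}
    - {"dx": 0, "dy": 0, "dz": 0, "rx": 0, "ry": 0, "rz": 0.09, "claw": 1}
    - {"dx": 0, "dy": 0, "dz": 0, "rx": 0, "ry": 0, "rz": 0.09, "claw": 1}

```text
time_s: 8.1
ee_pos: [0.6504, 0.1855, 0.1153]
eef_rot: [-3.141, 0.0, 1.208]
force: [-0.9, 0.5, -0.8]
grip_width: 0.0008
grip_force: 0.0
```

Emit:
step_arm:
  plan:
    - {"dx": 0, "dy": 0, "dz": 0, "rx": 0, "ry": 0, "rz": 0.09, "claw": 1}
    - {"dx": 0, "dy": 0, "dz": 0, "rx": 0, "ry": 0, "rz": 0.09, "claw": 1}
    - {"dx": 0, "dy": 0, "dz": 0, "rx": 0, "ry": 0, "rz": 0.09, "claw": 1}
    - {"dx": 0, "dy": 0, "dz": 0, "rx": 0, "ry": 0, "rz": 0.09, "claw": 1}
    - {"dx": 0, "dy": 0, "dz": 0, "rx": 0, "ry": 0, "rz": 0.09, "claw": 1}
    - {"dx": 0, "dy": 0, "dz": 0, "rx": 0, "ry": 0, "rz": 0.09, "claw": 1}
    - {"dx": 0, "dy": 0, "dz": 0, "rx": 0, "ry": 0, "rz": 0.09, "claw": 1}
    - {"dx": 0, "dy": 0, "dz": 0, "rx": 0, "ry": 0, "rz": 0.01, "claw": 1}
    - {"dx": 0, "dy": 0, "dz": 0, "rx": 0, "ry": 0, "rz": 0, "claw": 1}

```text
time_s: 9.0
ee_pos: [0.6504, 0.1856, 0.1154]
eef_rot: [-3.142, 0.0, 0.212]
force: [-0.3, 0.1, -0.5]
grip_width: 0.0007
grip_force: 0.0
```

```bash
python3 -c "
from h import *
go('plain',.056)"
```

```text
t 9.0 pos [0.6504 0.1856 0.1154] rpy [-3.1416  0.      0.2124] q [0.22 0.68 1.22 0.   1.24 1.58] F [-0.3  0.1 -0.5] w 0.000656325268470131
plain units tool [0.001 0.004 0.424] yaw err deg vs box 0.35
```

Emit:
step_arm:
  plan:
    - {"dx": 0, "dy": 0, "dz": 0.1, "rx": 0, "ry": 0, "rz": 0, "claw": 1}
    - {"dx": 0, "dy": 0, "dz": 0.1, "rx": 0, "ry": 0, "rz": 0, "claw": 1}
    - {"dx": 0, "dy": 0, "dz": 0.1, "rx": 0, "ry": 0, "rz": 0, "claw": 1}
    - {"dx": 0, "dy": 0, "dz": 0.02, "rx": 0, "ry": 0, "rz": 0, "claw": 1}
    - {"dx": 0, "dy": 0, "dz": 0.02, "rx": 0, "ry": 0, "rz": 0, "claw": 1}
    - {"dx": 0, "dy": 0, "dz": 0.02, "rx": 0, "ry": 0, "rz": 0, "claw": 1}
    - {"dx": 0, "dy": 0, "dz": 0.02, "rx": 0, "ry": 0, "rz": 0, "claw": 1}
    - {"dx": 0, "dy": 0, "dz": 0.02, "rx": 0, "ry": 0, "rz": 0, "claw": 1}
    - {"dx": 0, "dy": 0, "dz": 0, "rx": 0, "ry": 0, "rz": 0, "claw": 1}

```text
time_s: 9.9
ee_pos: [0.65, 0.1856, 0.0748]
eef_rot: [-3.142, 0.001, 0.209]
force: [-0.6, -0.2, 0.2]
grip_width: 0.0003
grip_force: 0.0
```

```bash
python3 -c "
from h import *
go('plain',.056); heights()"
```

```text
t 9.9 pos [0.65   0.1856 0.0748] rpy [-3.1416e+00  1.2000e-03  2.0940e-01] q [0.22 0.72 1.25 0.   1.17 1.59] F [-0.6 -0.2  0.2] w 0.00025988514113069595
plain units tool [0.004 0.004 0.018] yaw err deg vs box 0.18
scene tab 16 0.0564
scene long1 27 0.0556
scene plain 8 0.0572
scene long2 20 0.0641
scene corner 14 0.0564
top tab 0 None
top long1 0 None
top plain 0 None
top long2 0 None
top corner 0 None
```

Plain is shut too: its height is 0.0572 and the tip carries no force. Next is long2.

Emit:
step_arm:
  plan:
    - {"dx": 0, "dy": 0, "dz": -0.2, "rx": 0, "ry": 0, "rz": 0, "claw": 1}
    - {"dx": 0, "dy": 0, "dz": -0.2, "rx": 0, "ry": 0, "rz": 0, "claw": 1}
    - {"dx": -0.2, "dy": 0.15, "dz": 0, "rx": 0, "ry": 0, "rz": 0, "claw": 1}
    - {"dx": -0.22, "dy": 0.17, "dz": 0, "rx": 0, "ry": 0, "rz": 0, "claw": 1}
    - {"dx": -0.2, "dy": 0.15, "dz": 0, "rx": 0, "ry": 0, "rz": 0, "claw": 1}
    - {"dx": -0.2, "dy": 0.15, "dz": 0, "rx": 0, "ry": 0, "rz": 0, "claw": 1}
    - {"dx": 0, "dy": 0, "dz": 0, "rx": 0, "ry": 0, "rz": -0.09, "claw": 1}
    - {"dx": 0, "dy": 0, "dz": 0, "rx": 0, "ry": 0, "rz": -0.09, "claw": 1}
    - {"dx": 0, "dy": 0, "dz": 0, "rx": 0, "ry": 0, "rz": -0.09, "claw": 1}
    - {"dx": 0, "dy": 0, "dz": 0, "rx": 0, "ry": 0, "rz": -0.09, "claw": 1}

```text
time_s: 11.0
ee_pos: [0.583, 0.1079, 0.1155]
eef_rot: [-3.142, 0.0, 0.781]
force: [0.4, 0.1, 0.2]
grip_width: 0.0005
grip_force: 0.0
```

Emit:
step_arm:
  plan:
    - {"dx": 0, "dy": 0, "dz": 0, "rx": 0, "ry": 0, "rz": -0.09, "claw": 1}
    - {"dx": 0, "dy": 0, "dz": 0, "rx": 0, "ry": 0, "rz": -0.09, "claw": 1}
    - {"dx": 0, "dy": 0, "dz": 0, "rx": 0, "ry": 0, "rz": -0.09, "claw": 1}
    - {"dx": 0, "dy": 0, "dz": 0, "rx": 0, "ry": 0, "rz": -0.09, "claw": 1}
    - {"dx": 0, "dy": 0, "dz": 0, "rx": 0, "ry": 0, "rz": -0.09, "claw": 1}
    - {"dx": 0, "dy": 0, "dz": 0, "rx": 0, "ry": 0, "rz": -0.09, "claw": 1}
    - {"dx": 0, "dy": 0, "dz": 0, "rx": 0, "ry": 0, "rz": -0.09, "claw": 1}
    - {"dx": 0, "dy": 0, "dz": 0, "rx": 0, "ry": 0, "rz": -0.01, "claw": 1}
    - {"dx": 0, "dy": 0, "dz": 0, "rx": 0, "ry": 0, "rz": 0, "claw": 1}

```text
time_s: 11.9
ee_pos: [0.583, 0.108, 0.1155]
eef_rot: [-3.142, -0.0, 1.777]
force: [-0.1, -0.2, -0.0]
grip_width: 0.0005
grip_force: 0.0
```

```bash
python3 -c "
from h import *
go('long2',.056)"
```

```text
t 11.9 pos [0.583  0.108  0.1155] rpy [-3.1416 -0.      1.7768] q [ 0.12  0.5   1.51  0.    1.14 -0.08] F [-0.1 -0.2 -0. ] w 0.0005098889137651213
long2 units tool [-0.002 -0.001  0.425] yaw err deg vs box 89.98
```

Emit:
step_arm:
  plan:
    - {"dx": 0, "dy": 0, "dz": 0.1, "rx": 0, "ry": 0, "rz": 0, "claw": 1}
    - {"dx": 0, "dy": 0, "dz": 0.1, "rx": 0, "ry": 0, "rz": 0, "claw": 1}
    - {"dx": 0, "dy": 0, "dz": 0.1, "rx": 0, "ry": 0, "rz": 0, "claw": 1}
    - {"dx": 0, "dy": 0, "dz": 0.02, "rx": 0, "ry": 0, "rz": 0, "claw": 1}
    - {"dx": 0, "dy": 0, "dz": 0.02, "rx": 0, "ry": 0, "rz": 0, "claw": 1}
    - {"dx": 0, "dy": 0, "dz": 0.02, "rx": 0, "ry": 0, "rz": 0, "claw": 1}
    - {"dx": 0, "dy": 0, "dz": 0.02, "rx": 0, "ry": 0, "rz": 0, "claw": 1}
    - {"dx": 0, "dy": 0, "dz": 0.02, "rx": 0, "ry": 0, "rz": 0, "claw": 1}
    - {"dx": 0, "dy": 0, "dz": 0, "rx": 0, "ry": 0, "rz": 0, "claw": 1}

```text
time_s: 12.8
ee_pos: [0.5828, 0.108, 0.0749]
eef_rot: [-3.141, -0.0, 1.78]
force: [-0.3, -0.8, -0.8]
grip_width: 0.0006
grip_force: 0.0
```

Emit:
step_arm:
  plan:
    - {"dx": 0, "dy": 0, "dz": -0.2, "rx": 0, "ry": 0, "rz": 0, "claw": 1}
    - {"dx": 0, "dy": 0, "dz": -0.3, "rx": 0, "ry": 0, "rz": 0, "claw": 1}
    - {"dx": 0, "dy": 0, "dz": -0.3, "rx": 0, "ry": 0, "rz": 0, "claw": 1}
    - {"dx": -0.3, "dy": -0.2, "dz": -0.3, "rx": 0, "ry": 0, "rz": 0, "claw": 1}
    - {"dx": -0.4, "dy": -0.2, "dz": -0.2, "rx": 0, "ry": 0, "rz": 0, "claw": 1}
    - {"dx": -0.4, "dy": -0.2, "dz": 0, "rx": 0, "ry": 0, "rz": 0, "claw": 1}
    - {"dx": -0.4, "dy": -0.2, "dz": 0, "rx": 0, "ry": 0, "rz": 0, "claw": 1}
    - {"dx": -0.4, "dy": -0.2, "dz": 0, "rx": 0, "ry": 0, "rz": 0, "claw": 1}
    - {"dx": -0.4, "dy": -0.2, "dz": 0, "rx": 0, "ry": 0, "rz": 0, "claw": 1}
    - {"dx": 0, "dy": 0, "dz": 0, "rx": 0, "ry": 0, "rz": 0, "claw": 1}

```text
time_s: 13.8
ee_pos: [0.5122, -0.1458, 0.2054]
eef_rot: [-3.141, 0.0, 1.776]
force: [-0.1, 1.0, -0.8]
grip_width: 0.0006
grip_force: 0.0
```

```bash
python3 -c "
from h import *
go('long2',.056); heights()
p=viewer.camera('top')
cv2.imwrite('pics/end.png',cv2.resize(p['img'][110:270,150:370,::-1],None,fx=3.5,fy=3.5,interpolation=cv2.INTER_CUBIC))"
```

```text
t 13.8 pos [ 0.5122 -0.1458  0.2054] rpy [-3.1413e+00  4.0000e-04  1.7755e+00] q [-0.35  0.28  1.59 -0.    1.27 -0.55] F [-0.1  1.  -0.8] w 0.0005942323400590706
long2 units tool [2.34  1.209 1.323] yaw err deg vs box 89.91
scene tab 19 0.0566
scene long1 24 0.0559
scene plain 12 0.0572
scene long2 14 0.0568
scene corner 13 0.0566
top tab 30 0.0568
top long1 28 0.0564
top plain 28 0.0569
top long2 29 0.0574
top corner 28 0.0573
```

View pics/end.png

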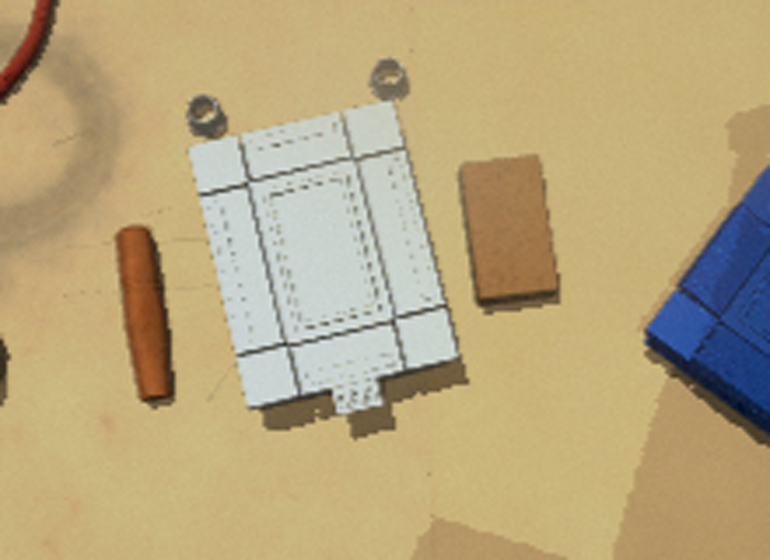

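The lid is flush all round, at about 0.057 everywhere. The bystanders are where they were and the hand is clear, so I'm handing in.

```bash
python3 -c "
from h import *
print(hand_in())"
```

```text
the job is handed in; nothing more can be done
None
```

I pressed all four rim sections shut, tab section first and then clockwise; the final pictures show the lid flush, the neighbouring things in place and the hand clear, and I handed the job in at about 14 s.

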